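# Make up the spice caddy for a banquet table

## Robot

A 6-joint arm with a two-finger parallel gripper is mounted at the origin on the work surface. World frame = base frame: x ahead of the robot, y to its left, z up, the work surface at z = 0. Lengths are in m, angles in degrees, forces in N, time in s.
With the tool pointing down it reaches from about 0.4 to 0.925 m from the base axis. Payload 12.5 kg.
Tool frame: the origin (TCP) lies at the very end of the fingers, on their centre line; the grasp point (between the pads) lies 19 mm behind it (ctrl.tcp_to_grasp is the x of the grasp point in the tool frame, in m); x points along the fingers, y is the direction in which the jaws open and shut, and the axes are right-handed (so a half turn about x gives the same grasp; the last joint's range is limited). The gripper opens to 95 mm and grips with 3 to 60 N. Pads are 20 mm wide; open, the fingers measure 119 mm over their backs; the gripper's body (75 mm by 180 mm) begins 59 mm behind the grasp point.
Start: joints at [-82.082, 28.126, 89.318, -0, 62.55, -6.05], TCP at [0.151, -0.607, 0.215] pointing down, gripper open.
Joint ranges: [-177.58, 177.58], [-47.91, 125.51], [2.72, 160], [-65.01, 245.01], [3.68, 167.84], [-153.87, 153.87]. Speed limits (degrees/s): [127.2, 127.2, 159.86, 180, 180, 180].

## Interface

Orientations are given as a 3x3 rotation matrix whose columns are the frame's x, y, z axes.
In Python, from plant import ctrl gives the robot as it stands. The module is installed in compiled form; this text tells all that it offers.
- The arm moves only by the shell command python3 -m pendant 'ROWS'. ROWS is JSON, a list of rows, each a list of 5 numbers: the closure, from 0 (fully open) to 1 (shut), then the shift along the tool's x, y, z in m, then the turn about the tool's x in rad. A call has 1 to 5 rows; each row shifts and turns the commanded pose from where the row before left it, along the tool's axes as they then stand; what a row does not reach is not made up. A row lasts 1/8 s, in which the tool goes at most 62.5 mm and 10.7 degrees, less where a joint would pass 70% of its speed; a pose out of reach is approached as far as the arm can. A call with a gripper value outside its range is refused whole. The fingers move at their own pace and stop on an object; the grip force is fixed at half the most. Time passes only in rows, so rows that do not move let the fingers close. It gives the time, the measured TCP pose, the force and the opening at its end, in the units of the state.
- ctrl.get_state(): the state, without advancing time (a new reading comes with each control period).
- ctrl.capture(name): name is "side" or "top"; returns a dict with "color" (400x640x3 uint8, red, green, blue), "intrinsics" (3x3 intrinsics, pixels), "R" (3x3) and "t" (3): a world point X has camera coordinates R X + t. Camera axes: x right, y down, z forward; pixel columns grow to the right and rows downward; lengths in m; the calibration is good to about 2 mm. A picture is of the moment at which its call begins. There is no depth.
- ctrl.finish_job(): hands the job in, once; it reports no verdict.
Trained networks look in a picture, given as the dict that the camera call returned (one of the last four; its "shot" number tells which), for a name from the list of things; names that differ only in an ending like _2 or _b are one class to them, and where a whole thing is asked for, a point or a joint stands for the part that bears it (a point fixed in the world has none). Each returns a list of dicts, best first, with "score" (0 to 1); they miss things now and then, are a little off and sometimes report something else, mostly with a low value. They report only what shows in the picture. A call takes as long as a camera call.
- ctrl.find_in(query, picture): "xy" ([column, row] as shares, 0 to 1, of the picture: columns of its width, rows of its height, amid what is visible of it).
- ctrl.trace(query, picture): "pixels" (400x640 bool, what is visible of it) and "xy" ([column, row] as shares, 0 to 1, of the picture: columns of its width, rows of its height, amid what is visible of it).
- ctrl.place_of(query, picture): "xy" ([column, row] as shares, 0 to 1, of the picture: columns of its width, rows of its height: a listed point, or the origin of a listed thing).
The state is a dict: "clock": time; "joint_positions": joint angles; "qd": joint speeds; "joint_torque": joint torques, N m; "tcp_pos": TCP position; "eef_rot": TCP orientation; "contact_force": force on the tool from outside, world axes, zero at the start; "torque": the same for the moment, N m; "grip_width": finger opening in m.
Only numpy, scipy, OpenCV 4.12 (cv2) and the standard library are available. Lean on these libraries where they do the work, as an engineer would, in place of code of your own. Each camera call takes 0.05 s, during which the arm holds its last target. There are 200 camera calls.

## Task

Make up the spice caddy for this table: stand each of the four half-round, steel-capped shakers (salt white, pepper black, paprika red, herbs green) upright and fully down in the tray pocket of its own colour, its flat side square to and facing the pocket's straight, taller, steel-edged key wall. Leave the two round, brass-capped shakers standing where they are; they belong to another table.

Things in the scene. Friction and masses are not known exactly. Their poses are not given: they have to be found in the camera images.
- shaker_white: White salt shaker, loose, 0.12 kg, upright. D-section body 30 mm deep, 44 wide, straight to 64 mm, top 70 mm, round steel cap on it (23 mm wide, 84 mm overall). Origin: foot of the flat face, midway. z up; x from the flat (plane x=0, 41 mm wide) into the body, round side out to x=30 mm; y along the flat. Grip across x (30 mm wide), body middle at x=15 mm.
- shaker_black: Black pepper shaker, loose, 0.12 kg, upright. D-section body 30 mm deep, 44 wide, straight to 64 mm, top 70 mm, round steel cap on it (23 mm wide, 84 mm overall). Origin: foot of the flat face, midway. z up; x from the flat (plane x=0, 41 mm wide) into the body, round side out to x=30 mm; y along the flat. Grip across x (30 mm wide), body middle at x=15 mm.
- shaker_red: Red paprika shaker, loose, 0.12 kg, upright. D-section body 30 mm deep, 44 wide, straight to 64 mm, top 70 mm, round steel cap on it (23 mm wide, 84 mm overall). Origin: foot of the flat face, midway. z up; x from the flat (plane x=0, 41 mm wide) into the body, round side out to x=30 mm; y along the flat. Grip across x (30 mm wide), body middle at x=15 mm.
- shaker_green: Green herbs shaker, loose, 0.12 kg, upright. D-section body 30 mm deep, 44 wide, straight to 64 mm, top 70 mm, round steel cap on it (23 mm wide, 84 mm overall). Origin: foot of the flat face, midway. z up; x from the flat (plane x=0, 41 mm wide) into the body, round side out to x=30 mm; y along the flat. Grip across x (30 mm wide), body middle at x=15 mm.
- socket_white: White fixed pocket, 40 (x) x 56 mm inside, +x corners cut. Floor 4 mm, walls 20 high; straight steel-edged key wall at -x 26 high, inner face x=-5 mm. Origin under floor, 5 mm above table. z up. Shaker seated mid-play (5 mm each way): origin at (0,0,4 mm) here, same yaw, flat to key wall. 4 pockets in a row along y, 72 mm pitch, order varies, in a metal tray 70x312, 14 high.
- socket_black: Black fixed pocket, 40 (x) x 56 mm inside, +x corners cut. Floor 4 mm, walls 20 high; straight steel-edged key wall at -x 26 high, inner face x=-5 mm. Origin under floor, 5 mm above table. z up. Shaker seated mid-play (5 mm each way): origin at (0,0,4 mm) here, same yaw, flat to key wall. 4 pockets in a row along y, 72 mm pitch, order varies, in a metal tray 70x312, 14 high.
- socket_red: Red fixed pocket, 40 (x) x 56 mm inside, +x corners cut. Floor 4 mm, walls 20 high; straight steel-edged key wall at -x 26 high, inner face x=-5 mm. Origin under floor, 5 mm above table. z up. Shaker seated mid-play (5 mm each way): origin at (0,0,4 mm) here, same yaw, flat to key wall. 4 pockets in a row along y, 72 mm pitch, order varies, in a metal tray 70x312, 14 high.
- socket_green: Green fixed pocket, 40 (x) x 56 mm inside, +x corners cut. Floor 4 mm, walls 20 high; straight steel-edged key wall at -x 26 high, inner face x=-5 mm. Origin under floor, 5 mm above table. z up. Shaker seated mid-play (5 mm each way): origin at (0,0,4 mm) here, same yaw, flat to key wall. 4 pockets in a row along y, 72 mm pitch, order varies, in a metal tray 70x312, 14 high.
- round_white: Look-alike that does not belong: a white shaker with a fully round body (44 mm across, 70 mm high) and a BRASS cap (84 mm overall), loose, about 0.12 kg. Origin: centre of its underside, z up.
- round_red: Look-alike that does not belong: a red shaker with a fully round body (44 mm across, 70 mm high) and a BRASS cap (84 mm overall), loose, about 0.12 kg. Origin: centre of its underside, z up.

How it is judged (in metres and radians):
At the end, for the whole second after the job is handed in: Each half-round shaker is in its own colour's pocket, within 10 mm (x) and 12 mm (y) of the seated place, on the floor (origin 0 to 9 mm up), flat to the key wall within 0.35 rad, upright within 0.12 rad; both round shakers upright within 30 mm of their start; all at rest (x of shaker_white in the frame of socket_white between -0.01 and 0.01 m and y of shaker_white in the frame of socket_white between -0.012 and 0.012 m and z of shaker_white in the frame of socket_white between 0 and 0.009 m and angle between the x axis of shaker_white and the x axis of socket_white, either way round below 0.35 rad and angle between each of shaker_white, shaker_black, shaker_red, shaker_green, round_white, round_red's own z axis and vertical below 0.12 rad and linear speed of each of shaker_white, shaker_black, shaker_red, shaker_green, round_white, round_red below 0.02 m/s and angular speed of each of shaker_white, shaker_black, shaker_red, shaker_green below 0.2 rad/s and x of shaker_black in the frame of socket_black between -0.01 and 0.01 m and y of shaker_black in the frame of socket_black between -0.012 and 0.012 m and z of shaker_black in the frame of socket_black between 0 and 0.009 m and angle between the x axis of shaker_black and the x axis of socket_black, either way round below 0.35 rad and x of shaker_red in the frame of socket_red between -0.01 and 0.01 m and y of shaker_red in the frame of socket_red between -0.012 and 0.012 m and z of shaker_red in the frame of socket_red between 0 and 0.009 m and angle between the x axis of shaker_red and the x axis of socket_red, either way round below 0.35 rad and x of shaker_green in the frame of socket_green between -0.01 and 0.01 m and y of shaker_green in the frame of socket_green between -0.012 and 0.012 m and z of shaker_green in the frame of socket_green between 0 and 0.009 m and angle between the x axis of shaker_green and the x axis of socket_green, either way round below 0.35 rad and distance of each of round_white, round_red from where it was at the start of the episode below 0.03 m); the robot touches nothing.
It fails at once if the round white brass-capped shaker is shifted by more than 30 mm or tipped over (distance of round_white from where it was at the start of the episode above 0.03 m or angle between round_white's own z axis and vertical above 0.4 rad).
It fails at once if the round red brass-capped shaker is shifted by more than 30 mm or tipped over (distance of round_red from where it was at the start of the episode above 0.03 m or angle between round_red's own z axis and vertical above 0.4 rad).
It also fails if it takes over 112 s, if anything falls off the work surface, if the arm or the gripper's body presses on something with over 40 N, if the wrist force passes 120 N, or if a joint passes its speed limit or range.

## Working session

There is one attempt and no reset: what is moved stays moved. The work goes in short steps, Python scripts to look and compute and a shell command to move; the robot and the scene stay as the last step left them, time stands still between calls to the robot, and variables do not carry over. Pictures are saved under pics/ and viewed, about 12 in all and at most 16, crops included, and the job is handed in when it is done.

```bash
mkdir -p pics; python3 - <<'E'
from plant import ctrl
import cv2,numpy as np
s=ctrl.get_state();print(s)
for n in("top","side"):
    p=ctrl.capture(n);cv2.imwrite(f"pics/{n}0.png",p["color"][:,:,::-1]);print(n,p["intrinsics"],p["R"],p["t"])
    for q in "shaker_white shaker_black shaker_red shaker_green socket_white socket_black socket_red socket_green round_white round_red".split():
        print(q,[(np.round(np.array(d["xy"])*[640,400],1).tolist(),round(d["score"],2)) for d in ctrl.place_of(q,p)[:3]],'F',[(np.round(np.array(d["xy"])*[640,400],1).tolist(),round(d["score"],2)) for d in ctrl.find_in(q,p)[:3]])
E
```

```text
{'clock': 0.0, 'joint_positions': array([-8.20823746e+01,  2.81632273e+01,  8.93500673e+01,  6.83304732e-04,
        6.25490826e+01, -6.04801237e+00]), 'qd': array([-0.06138884, -0.00502168,  0.04505039,  0.0083042 , -0.05899007,
       -0.00304446]), 'joint_torque': array([-3.38969599e-03, -6.12648225e+01, -2.58181250e+01,  6.91801356e-02,
        4.83157870e-02, -1.27185190e-04]), 'tcp_pos': array([ 0.15085438, -0.60627144,  0.21407207]), 'eef_rot': array([[-1.39483721e-04,  2.41334517e-01, -9.70441977e-01],
       [ 1.07976764e-03, -9.70441385e-01, -2.41334524e-01],
       [-9.99999407e-01, -1.08151408e-03, -1.25224426e-04]]), 'contact_force': array([ 0.0077608 , -0.42788526, -0.43705453]), 'torque': array([ 0.00436997,  0.01279153, -0.03075369]), 'grip_width': 0.09531305851923078}
top [[492.16850575   0.         314.07396722]
 [  0.         492.16850575 192.89914843]
 [  0.           0.           1.        ]] [[-0.02654164 -0.99934006  0.02479892]
 [-0.99350919  0.02362555 -0.11127143]
 [ 0.11061211 -0.02759128 -0.99348059]] [-0.00727209  0.54027915  1.04883237]
shaker_white [([3
[... 1041 characters left out ...]
[([356.5, 203.8], 0.79), ([282.7, 352.2], 0.73)] F [([349.9, 195.4], 0.72)]
shaker_black [([366.1, 153.1], 0.6)] F [([362.1, 139.4], 0.46)]
shaker_red [([322.2, 144.2], 0.68)] F [([320.9, 131.2], 0.85)]
shaker_green [([350.3, 249.0], 0.77), ([283.0, 352.1], 0.38)] F [([349.6, 242.2], 0.67)]
socket_white [([306.5, 224.9], 0.75), ([309.5, 188.2], 0.32)] F [([299.4, 221.4], 0.59)]
socket_black [([307.0, 206.5], 0.79)] F []
socket_red [([308.9, 186.1], 0.52)] F [([305.1, 180.5], 0.85)]
socket_green [([310.2, 169.0], 0.53), ([365.6, 152.0], 0.48)] F [([306.5, 163.8], 0.58)]
round_white [([284.1, 352.3], 0.7)] F [([283.3, 342.9], 0.58)]
round_red [([355.3, 178.1], 0.86)] F [([360.5, 163.1], 0.68)]
```

```bash
python3 - <<'E'
import cv2
a=cv2.imread("pics/top0.png")[130:270,235:485];cv2.imwrite("pics/topc.png",cv2.resize(a,None,fx=3.2,fy=3.2,interpolation=cv2.INTER_CUBIC))
cv2.imwrite("pics/side0b.png",cv2.resize(cv2.imread("pics/side0.png")[90:390,190:500],None,fx=2,fy=2,interpolation=cv2.INTER_CUBIC))
E
```

```text
(no output)
```

View pics/topc.png

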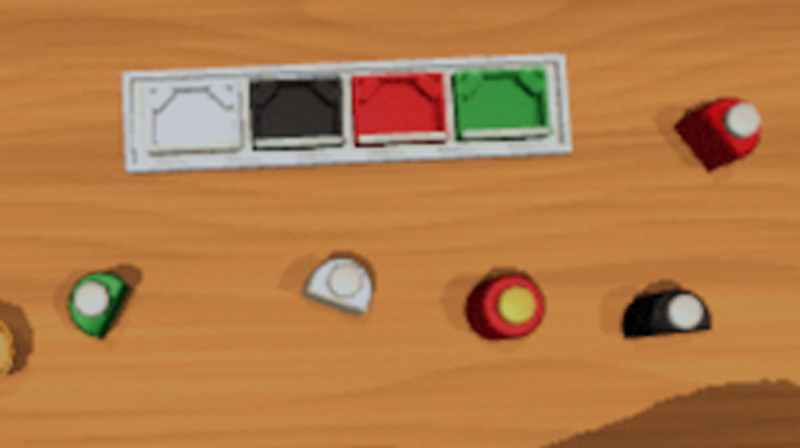

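View pics/side0b.png

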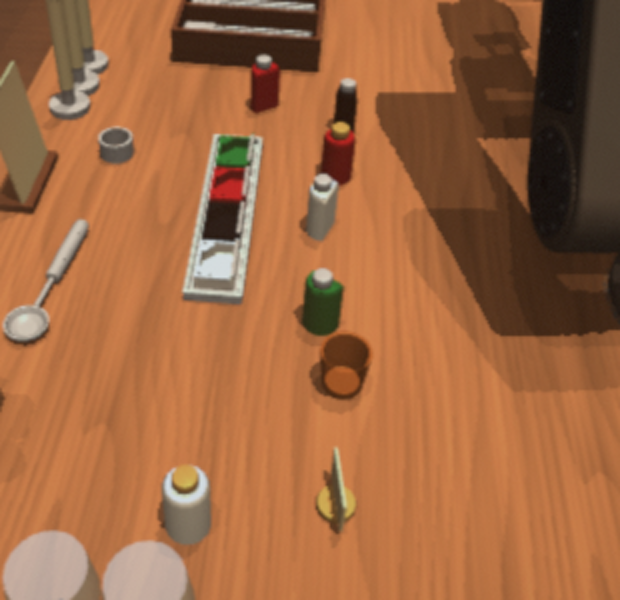

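```bash
cat > h.py <<'E'
from plant import ctrl
import cv2,numpy as np
from scipy.optimize import minimize,least_squares
a=np.arccos(-8/22)
th=np.linspace(-a,a,25);D=np.c_[8+22*np.cos(th),22*np.sin(th)]
t2=np.linspace(0,2*np.pi,16);C=np.c_[15+11.5*np.cos(t2),11.5*np.sin(t2)]
lay=lambda P,z:np.c_[P,np.full(len(P),z)]
c=np.array([13,0])
BODY=np.r_[lay(D,0),lay(D,64),lay(c+(D-c)*.85,70)]/1000
CAP=np.r_[lay(C,70),lay(C,84)]/1000
def proj(p,X):
    c=X@p["R"].T+p["t"];u=c@p["intrinsics"].T;return u[:,:2]/u[:,2:]
def place(v,P):
    x,y,w=v[:3];c,s=np.cos(w),np.sin(w)
    return P@np.array([[c,-s,0],[s,c,0],[0,0,1]]).T+[x,y,0]
def sil(p,v,box,f=4):
    m=np.zeros(((box[3]-box[1])*f,(box[2]-box[0])*f),np.uint8)
    for P in(BODY,CAP):
        h=cv2.convexHull(((proj(p,place(v,P))-box[:2]+.5)*f).astype(np.float32))
        cv2.fillConvexPoly(m,np.round(h*16).astype(np.int32),1,shift=4)
    return cv2.resize(m.astype(np.float32),None,fx=1/f,fy=1/f,interpolation=cv2.INTER_AREA)
def ray(p,uv,z):
    d=p["R"].T@np.linalg.solve(p["intrinsics"],[*uv,1]);o=-p["R"].T@p["t"];return o+d*(z-o[2])/d[2]
def fit(pics,masks,x0=None):
    boxes=[]
    for m in masks:
        r,c=np.where(m);boxes.append((c.min()-12,r.min()-12,c.max()+12,r.max()+12))
    crops=[m[b[1]:b[3],b[0]:b[2]].astype(np.float32) for m,b in zip(masks,boxes)]
    def cost(v):
        s=0
        for p,m,b in zip(pics,crops,boxes):
            q=sil(p,v,b)[:m.shape[0],:m.shape[1]];s+=1-np.minimum(q,m).sum()/np.maximum(q,m).sum()
        return s
    if x0 is None:
        r,c=np.where(masks[0]);x0=ray(pics[0],(c.mean(),r.mean()),.04)[:2]
    out=[]
    for w in np.arange(0,2*np.pi,np.pi/6):
        o=np.array([*(np.array(x0)-.013*np.array([np.cos(w),np.sin(w)])),w])
        r=minimize(cost,o,method="Nelder-Mead",options=dict(initial_simplex=np.array([o,o+[.008,0,0],o+[0,.008,0],o+[0,0,.35]]),maxiter=120,xatol=2e-4,fatol=1e-4))
        out.append((r.fun,*r.x))
    return sorted(out)
E
python3 - <<'E'
from h import *
T=ctrl.capture("top");S=ctrl.capture("side")
for n in "white black red green".split():
    ms=[]
    for p in(T,S):
        d=ctrl.trace("shaker_"+n,p);print(n,[(round(e["score"],2),np.round(np.array(e["xy"])*[640,400]).tolist(),int(e["pixels"].sum())) for e in d[:2]])
        ms.append(d[0]["pixels"] if d else None)
    if all(m is not None for m in ms):
        for o in fit([T,S],ms)[:4]:print("  cost %.3f xy %.4f %.4f yaw %.1f"%(*o[:3],np.degrees(o[3])))
for n in "white black red green".split():
    for p in(T,S):
        d=ctrl.place_of("socket_"+n,p)
        if d:print(n,d[0]["score"],ray(p,np.array(d[0]["xy"])*[640,400],.005).round(4))
for q in("round_white","round_red"):
    for p in(T,S):
        d=ctrl.place_of(q,p)
        if d:print(q,d[0]["score"],ray(p,np.array(d[0]["xy"])*[640,400],0).round(4))
for k in [(123,72),(567,55),(572,152),(127,172)]: print("corner",ray(T,np.array(k)/3.2+[235,130],.016).round(4))
E
```

```text
white [(0.74, [341.0, 220.0], 293)]
white [(0.98, [347.0, 196.0], 398)]
  cost 0.165 xy 0.4693 -0.0725 yaw -20.0
  cost 0.165 xy 0.4693 -0.0725 yaw -19.9
  cost 0.165 xy 0.4693 -0.0725 yaw 340.1
  cost 0.167 xy 0.4692 -0.0726 yaw 339.8
black [(0.87, [443.0, 227.0], 353)]
black [(0.8, [361.0, 138.0], 210), (0.48, [299.0, 221.0], 499)]
  cost 0.415 xy 0.4430 -0.3003 yaw 363.7
  cost 0.415 xy 0.4429 -0.3003 yaw 363.6
  cost 0.415 xy 0.4429 -0.3002 yaw 3.5
  cost 0.415 xy 0.4428 -0.3004 yaw 3.8
red [(0.63, [458.0, 169.0], 424)]
red [(0.65, [320.0, 129.0], 360)]
  cost 0.228 xy 0.5736 -0.3333 yaw 302.7
  cost 0.228 xy 0.5741 -0.3329 yaw 299.1
  cost 0.228 xy 0.5743 -0.3327 yaw 297.6
  cost 0.229 xy 0.5741 -0.3330 yaw -60.9
green [(0.73, [265.0, 226.0], 285)]
green [(0.56, [348.0, 244.0], 513)]
  cost 0.193 xy 0.4682 0.0752 yaw 59.1
  cost 0.193 xy 0.4678 0.0751 yaw 58.9
  cost 0.193 xy 0.4681 0.0750 yaw 59.9
  cost 0.193 xy 0.4680 0.0750 yaw 57.3
white 0.56 [0.5869 0.0167 0.005 ]
white 0.6 [0.5823 0.0067 0.005 ]
black 0.74 [ 0.5897 -0.0495  0.005 ]
black 0.69 [ 0.5883 -0.0575  0.005 ]
red 0.93 [ 0.5965 -0.1274  0.005 ]
red 0.82 [ 0.5869 -0.1353  0.005 ]
green 0.55 [ 0.5928 -0.2007  0.005 ]
green 0.79 [ 0.5924 -0.1944  0.005 ]
round_white 0.68 [0.5893 0.347  0.    ]
round_white 0.71 [0.5852 0.3531 0.    ]
round_red 0.8 [ 0.462  -0.1931  0.    ]
round_red 0.72 [ 0.4634 -0.1973  0.    ]
corner [0.6346 0.0673 0.016 ]
corner [ 0.64   -0.2454  0.016 ]
corner [ 0.5709 -0.2455  0.016 ]
corner [0.564  0.0657 0.016 ]
```

```bash
cat >> h.py <<'E'
SOCK=dict(white=1.5,black=.5,red=-.5,green=-1.5)
def overlay(p,name,box,f,tray=None,shk=()):
    x0,y0,x1,y1=box
    im=cv2.resize(np.ascontiguousarray(p["color"][y0:y1,x0:x1,::-1]),None,fx=f,fy=f,interpolation=cv2.INTER_CUBIC)
    def poly(P,col):cv2.polylines(im,[np.round(((proj(p,P)-[x0,y0]+.5)*f)).astype(np.int32)],True,col,1,cv2.LINE_AA)
    if tray is not None:
        R=lambda P:place(tray,np.array(P,float)/1000)
        poly(R([[-35,-156,14],[35,-156,14],[35,156,14],[-35,156,14]]),(255,0,255))
        for k in SOCK.values():
            o=k*72
            poly(R([[-20,o-28,31],[-20,o+28,31],[-21,o+28,31],[-21,o-28,31]]),(255,255,0))
            poly(R([[-20,o-28,25],[20,o-28,25],[20,o+28,25],[-20,o+28,25]]),(0,255,255))
    for v in shk:
        for z,P in((0,D),(64,D),(84,C)):poly(place(v,lay(P,z)/1000),(255,0,255))
    cv2.imwrite(f"pics/{name}.png",im)
E
python3 - <<'E'
from h import *
T=ctrl.capture("top");S=ctrl.capture("side")
r=np.radians
sh=[(.4693,-.0725,r(-20)),(.443,-.3003,r(3.6)),(.574,-.333,r(-60)),(.468,.075,r(58.5))]
tr=(.6024,-.0895,r(1.1))
overlay(T,"ov1",(225,130,485,270),3,tr,sh);overlay(S,"ov2",(270,110,390,300),3,tr,sh)
print("glass",ray(S,(362,272),.03),ray(T,(235,239),.03))
E
```

```text
glass [0.44328784 0.16546872 0.03      ] [0.44377531 0.15272518 0.03      ]
```

View pics/ov1.png

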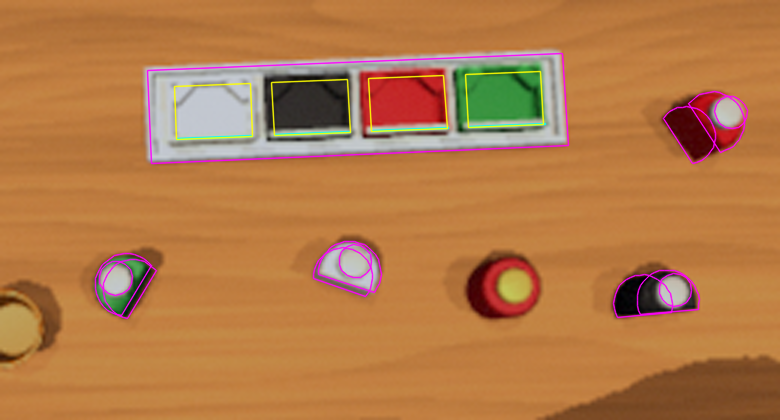

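View pics/ov2.png

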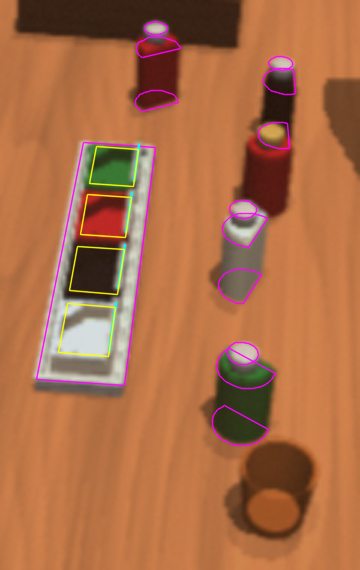

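```bash
cat >> h.py <<'E'
def delta(x,y,z,psi):
    s=ctrl.get_state();R=s["eef_rot"];p=s["tcp_pos"]
    cur=np.arctan2(R[1,1],R[0,1]);turn=-(np.radians(psi)-cur)
    turn=(turn+np.pi)%(2*np.pi)-np.pi
    dw=np.array([x,y,z])-p
    c,q=np.cos(np.radians(psi)),np.sin(np.radians(psi))
    R2=np.array([[0,c,q],[0,q,-c],[-1,0,0]])
    if (R2[:,2]@R[:,2])<-2: pass
    print("t %.2f tcp %s psi %.1f w %.4f F %s j6 %.0f"%(s["clock"],p.round(4),np.degrees(cur),s["grip_width"],s["contact_force"].round(1),s["joint_positions"][5]))
    print("shift now-axes",(R.T@dw).round(4)," turn %.3f"%turn," shift after turn",(np.column_stack([[0,0,-1],[c,q,0],np.cross([0,0,-1],[c,q,0])]).T@dw).round(4))
E
python3 -m pendant '[[0.3,0,-0.0148,-0.048,0],[0.3,0,-0.0148,-0.048,0],[0.3,0,-0.0148,-0.048,0],[0.3,0,-0.0148,-0.048,0],[0.3,0,-0.0148,-0.048,0]]'
python3 -m pendant '[[0.3,0,-0.0148,-0.048,0],[0.3,0,-0.0148,-0.048,0],[0.3,0,-0.0148,-0.048,0],[0.3,0,-0.0148,-0.048,0],[0.3,0,-0.0148,-0.048,0]]'
python3 -m pendant '[[0.3,0,0,0,-0.14],[0.3,0,0,0,-0.14],[0.3,0,0,0,0]]'
python3 -c "
from h import *
delta(.5815,-.346,.03,-60)"
```

```text
clock: 3.92
tcp_pos: [0.3672, -0.4759, 0.2148]
eef_rot: [[0.0, 0.241, -0.97], [-0.0, -0.97, -0.241], [-1.0, 0.0, -0.0]]
contact_force: [0.6, -0.9, -0.4]
grip_width: 0.0667
clock: 4.55
tcp_pos: [0.5823, -0.346, 0.2147]
eef_rot: [[0.0, 0.241, -0.97], [-0.0, -0.97, -0.241], [-1.0, 0.0, -0.0]]
contact_force: [0.6, -0.3, -0.3]
grip_width: 0.0664
clock: 4.92
tcp_pos: [0.581, -0.3469, 0.2145]
eef_rot: [[-0.0, 0.499, -0.866], [0.0, -0.866, -0.499], [-1.0, -0.0, 0.0]]
contact_force: [-0.1, -0.1, -0.8]
grip_width: 0.0667
t 4.92 tcp [ 0.581  -0.3469  0.2145] psi -60.0 w 0.0667 F [-0.1 -0.1 -0.8] j6 24
shift now-axes [ 0.1845 -0.0005 -0.0009]  turn -0.001  shift after turn [ 0.1845 -0.0006 -0.0009]
```

```bash
python3 -m pendant '[[0.3,0.045,0,0,0],[0.3,0.045,0,0,0],[0.3,0.045,0,0,0],[0.3,0.03,0,0,0],[0.3,0.02,0,0,0]]'
python3 -m pendant '[[1,0,0,0,0],[1,0,0,0,0],[1,0,0,0,0],[1,0,0,0,0],[1,0,0,0,0]]'
python3 -m pendant '[[1,-0.02,0,0,0],[1,-0.03,0,0,0],[1,-0.04,0,0,0],[1,-0.04,0,0,0],[1,0,0,0,0]]'
python3 -c "
from h import *
delta(.6031,-.1258,.16,1.1)"
```

```text
clock: 5.55
tcp_pos: [0.5806, -0.347, 0.0282]
eef_rot: [[-0.001, 0.498, -0.867], [0.001, -0.867, -0.498], [-1.0, -0.001, 0.001]]
contact_force: [0.3, 0.4, 0.2]
grip_width: 0.0666
clock: 6.18
tcp_pos: [0.5813, -0.3473, 0.0305]
eef_rot: [[0.001, 0.5, -0.866], [-0.001, -0.866, -0.5], [-1.0, 0.001, -0.0]]
contact_force: [-0.5, -0.4, 6.3]
grip_width: 0.0304
clock: 6.8
tcp_pos: [0.582, -0.3477, 0.1642]
eef_rot: [[0.005, 0.5, -0.866], [-0.004, -0.866, -0.5], [-1.0, 0.006, -0.003]]
contact_force: [0.4, 0.1, -1.1]
grip_width: 0.0301
t 6.80 tcp [ 0.582  -0.3477  0.1642] psi -60.0 w 0.0301 F [ 0.4  0.1 -1.1] j6 24
shift now-axes [ 0.0034 -0.1816 -0.1293]  turn -1.066  shift after turn [ 0.0042  0.0253 -0.2215]
```

```bash
python3 -m pendant '[[1,0,0,0,-0.153],[1,0,0,0,-0.153],[1,0,0,0,-0.152],[1,0,0,0,-0.152],[1,0,0,0,-0.152]]'
python3 -m pendant '[[1,0,0,0,-0.152],[1,0,0,0,-0.152],[1,0,0,0,0]]'
python3 -m pendant '[[1,0,0.005,-0.0443,0],[1,0,0.005,-0.0443,0],[1,0,0.005,-0.0443,0],[1,0,0.005,-0.0443,0],[1,0,0.005,-0.0443,0]]'
python3 -m pendant '[[1,0.04,0,0,0],[1,0.03,0,0,0],[1,0,0,0,0]]'
python3 - <<'E'
from h import *
delta(.6031,-.1258,.042,1.1)
T=ctrl.capture("top");S=ctrl.capture("side")
tr=(.6024,-.0895,np.radians(1.1))
a=[]
overlay(T,"a1",(270,120,450,240),2.2,tr);overlay(S,"a2",(230,110,410,230),2.2,tr)
cv2.imwrite("pics/a.png",np.vstack([cv2.imread("pics/a1.png"),cv2.imread("pics/a2.png")]))
E
```

```text
clock: 7.42
tcp_pos: [0.5805, -0.3467, 0.1592]
eef_rot: [[-0.001, 0.961, -0.276], [0.001, -0.276, -0.961], [-1.0, -0.001, -0.0]]
contact_force: [0.6, 0.9, -0.9]
grip_width: 0.0305
clock: 7.8
tcp_pos: [0.5806, -0.3468, 0.1592]
eef_rot: [[-0.001, 1.0, 0.018], [0.001, 0.018, -1.0], [-1.0, -0.001, -0.001]]
contact_force: [0.4, -0.7, -1.8]
grip_width: 0.0306
clock: 8.43
tcp_pos: [0.6016, -0.1236, 0.1595]
eef_rot: [[-0.0, 1.0, 0.015], [0.0, 0.015, -1.0], [-1.0, -0.0, -0.0]]
contact_force: [-0.1, -0.1, -1.2]
grip_width: 0.0302
clock: 8.8
tcp_pos: [0.6006, -0.1247, 0.0878]
eef_rot: [[-0.004, 1.0, 0.016], [0.001, 0.016, -1.0], [-1.0, -0.004, -0.001]]
contact_force: [0.8, 0.5, -1.4]
grip_width: 0.0304
t 8.80 tcp [ 0.6006 -0.1247  0.0878] psi 0.9 w 0.0304 F [ 0.8  0.5 -1.4] j6 -19
shift now-axes [0.0458 0.0026 0.0012]  turn -0.003  shift after turn [0.0458 0.0024 0.0012]
```

View pics/a.png

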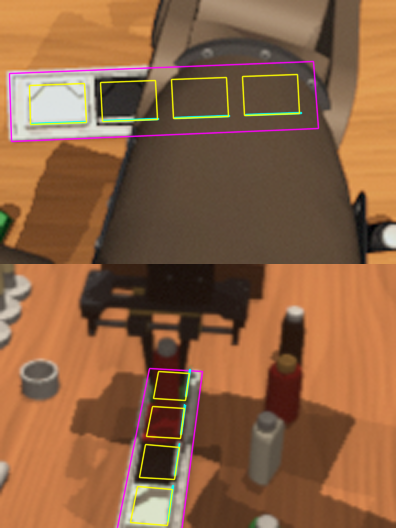

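```bash
python3 -m pendant '[[1,0.015,0.002,0.001,0],[1,0.015,0,0,0],[1,0.01,0,0,0],[1,0.006,0,0,0],[1,0,0,0,0]]'
python3 -c "
from h import *
delta(.6031,-.1258,.040,1.1)"
```

```text
clock: 9.52
tcp_pos: [0.6036, -0.126, 0.0432]
eef_rot: [[-0.001, 1.0, 0.019], [0.0, 0.019, -1.0], [-1.0, -0.001, -0.0]]
contact_force: [0.3, 0.2, 0.2]
grip_width: 0.0305
t 9.53 tcp [ 0.6036 -0.126   0.0432] psi 1.1 w 0.0305 F [0.3 0.2 0.2] j6 -19
shift now-axes [ 0.0032 -0.0005 -0.0003]  turn -0.000  shift after turn [ 0.0032 -0.0005 -0.0003]
```

```bash
python3 -m pendant '[[1,0.002,0,0,0],[1,0,0,0,0]]'
python3 -m pendant '[[0.3,0,0,0,0],[0.3,0,0,0,0],[0.3,0,0,0,0],[0.3,-0.02,0,0,0],[0.3,-0.03,0,0,0]]'
python3 -m pendant '[[0.3,-0.05,0,0,0],[0.3,-0.04,0,0,0]]'
python3 - <<'E'
from h import *
delta(.458,-.2994,.16,3.6)
S=ctrl.capture("side")
tr=(.6024,-.0895,np.radians(1.1))
overlay(S,"b",(250,110,410,230),3,tr,)
E
```

```text
clock: 9.78
tcp_pos: [0.6039, -0.1261, 0.0418]
eef_rot: [[0.0, 1.0, 0.019], [-0.0, 0.019, -1.0], [-1.0, 0.0, 0.0]]
contact_force: [-0.3, -0.2, -1.3]
grip_width: 0.0304
clock: 10.4
tcp_pos: [0.6034, -0.126, 0.0915]
eef_rot: [[-0.002, 1.0, 0.019], [0.0, 0.019, -1.0], [-1.0, -0.002, -0.0]]
contact_force: [-0.2, -0.4, 0.4]
grip_width: 0.0661
clock: 10.65
tcp_pos: [0.6039, -0.1261, 0.1835]
eef_rot: [[0.001, 1.0, 0.019], [-0.0, 0.019, -1.0], [-1.0, 0.001, 0.0]]
contact_force: [0.2, 0.8, -0.2]
grip_width: 0.0667
t 10.65 tcp [ 0.6039 -0.1261  0.1835] psi 1.1 w 0.0667 F [ 0.2  0.8 -0.2] j6 -19
shift now-axes [ 0.0234 -0.1491  0.1705]  turn -0.044  shift after turn [ 0.0235 -0.1565  0.1638]
```

View pics/b.png

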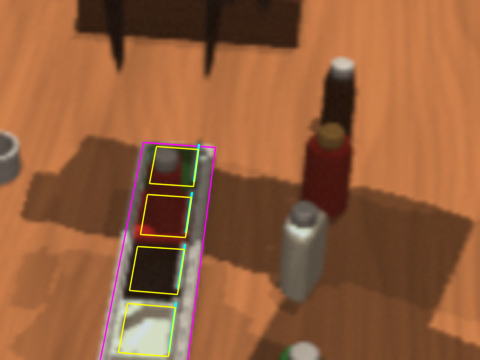

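```bash
python3 -m pendant '[[0.3,0,0,0,-0.044],[0.3,0,-0.039,0.041,0],[0.3,0,-0.039,0.041,0],[0.3,0,-0.039,0.041,0],[0.3,0,-0.039,0.041,0]]'
python3 -m pendant '[[0.3,0,0,0,0],[0.3,0,0,0,0]]'
python3 -c "
from h import *
delta(.458,-.2994,.03,3.6)"
```

```text
clock: 11.32
tcp_pos: [0.4572, -0.3007, 0.1816]
eef_rot: [[0.0, 0.998, 0.063], [-0.0, 0.063, -0.998], [-1.0, 0.0, 0.0]]
contact_force: [-0.0, 0.3, 0.6]
grip_width: 0.0668
clock: 11.58
tcp_pos: [0.4585, -0.2995, 0.1816]
eef_rot: [[0.0, 0.998, 0.062], [-0.0, 0.062, -0.998], [-1.0, 0.0, 0.0]]
contact_force: [-1.0, 0.7, -0.5]
grip_width: 0.0664
t 11.57 tcp [ 0.4585 -0.2995  0.1816] psi 3.6 w 0.0664 F [-1.   0.7 -0.5] j6 -44
shift now-axes [ 0.1516 -0.0005 -0.0002]  turn -0.001  shift after turn [ 1.516e-01 -5.000e-04 -1.000e-04]
```

```bash
python3 -m pendant '[[0.3,0.045,0,0,0],[0.3,0.045,0,0,0],[0.3,0.035,0,0,0],[0.3,0.026,0,0,0],[0.3,0,0,0,0]]'
python3 -m pendant '[[1,0,0,0,0],[1,0,0,0,0],[1,0,0,0,0],[1,0,0,0,0],[1,0,0,0,0]]'
python3 -m pendant '[[1,-0.02,0,0,0],[1,-0.03,0,0,0],[1,-0.04,0,0,0],[1,-0.04,0,0,0],[1,0,0,0,0]]'
python3 -c "
from h import *
delta(.6017,-.0538,.16,1.1)"
```

```text
clock: 12.2
tcp_pos: [0.4586, -0.298, 0.0291]
eef_rot: [[-0.003, 0.998, 0.065], [0.002, 0.065, -0.998], [-1.0, -0.002, -0.002]]
contact_force: [-0.8, 1.1, 1.1]
grip_width: 0.0662
clock: 12.82
tcp_pos: [0.4584, -0.2997, 0.031]
eef_rot: [[0.0, 0.998, 0.063], [-0.0, 0.063, -0.998], [-1.0, 0.0, 0.0]]
contact_force: [-0.9, 0.7, 5.7]
grip_width: 0.0297
clock: 13.45
tcp_pos: [0.4592, -0.3002, 0.1631]
eef_rot: [[0.004, 0.998, 0.063], [-0.003, 0.063, -0.998], [-1.0, 0.004, 0.003]]
contact_force: [-0.1, -0.4, -1.0]
grip_width: 0.0294
t 13.45 tcp [ 0.4592 -0.3002  0.1631] psi 3.6 w 0.0294 F [-0.1 -0.4 -1. ] j6 -44
shift now-axes [ 0.0029  0.1577 -0.237 ]  turn 0.044  shift after turn [ 0.0031  0.1472 -0.2437]
```

```bash
python3 -m pendant '[[1,0,0,0,0.044],[1,0,0.0245,-0.0406,0],[1,0,0.0245,-0.0406,0],[1,0,0.0245,-0.0406,0],[1,0,0.0245,-0.0406,0]]'
python3 -m pendant '[[1,0,0.0245,-0.0406,0],[1,0,0.0245,-0.0406,0],[1,0,0,0,0],[1,0.04,0,0,0],[1,0.03,0,0,0]]'
python3 -m pendant '[[1,0,0,0,0],[1,0,0,0,0]]'
python3 -c "
from h import *
delta(.6017,-.0538,.042,1.1)"
```

```text
clock: 14.08
tcp_pos: [0.5535, -0.1339, 0.1592]
eef_rot: [[-0.002, 1.0, 0.019], [0.001, 0.019, -1.0], [-1.0, -0.002, -0.001]]
contact_force: [-1.2, -0.9, -1.2]
grip_width: 0.0298
clock: 14.7
tcp_pos: [0.5996, -0.0537, 0.0884]
eef_rot: [[-0.002, 1.0, 0.019], [0.0, 0.019, -1.0], [-1.0, -0.002, -0.0]]
contact_force: [-0.5, -0.4, -0.7]
grip_width: 0.0296
clock: 14.95
tcp_pos: [0.6009, -0.0538, 0.0912]
eef_rot: [[0.0, 1.0, 0.018], [-0.0, 0.018, -1.0], [-1.0, 0.0, 0.0]]
contact_force: [-0.5, -0.9, -1.1]
grip_width: 0.0297
t 14.95 tcp [ 0.6009 -0.0538  0.0912] psi 1.1 w 0.0297 F [-0.5 -0.9 -1.1] j6 -12
shift now-axes [0.0492 0.0008 0.    ]  turn -0.001  shift after turn [0.0492 0.0008 0.    ]
```

```bash
python3 -m pendant '[[1,0.018,0.001,0,0],[1,0.015,0,0,0],[1,0.01,0,0,0],[1,0.006,0,0,0],[1,0.001,0,0,0]]'
python3 -m pendant '[[1,0,0,0,0],[0.3,0,0,0,0],[0.3,0,0,0,0],[0.3,0,0,0,0],[0.3,-0.02,0,0,0]]'
python3 -m pendant '[[0.3,-0.03,0,0,0],[0.3,-0.05,0,0,0],[0.3,-0.04,0,0,0]]'
python3 -c "
from h import *
delta(.4834,-.0776,.03,-20)"
```

```text
clock: 15.58
tcp_pos: [0.6017, -0.0532, 0.0402]
eef_rot: [[-0.0, 1.0, 0.019], [-0.0, 0.019, -1.0], [-1.0, -0.0, -0.0]]
contact_force: [-0.1, -0.2, -1.2]
grip_width: 0.0298
clock: 16.2
tcp_pos: [0.6011, -0.0531, 0.0598]
eef_rot: [[-0.002, 1.0, 0.019], [0.0, 0.019, -1.0], [-1.0, -0.002, -0.0]]
contact_force: [0.3, 0.8, -0.5]
grip_width: 0.0634
clock: 16.58
tcp_pos: [0.6018, -0.0532, 0.1826]
eef_rot: [[0.001, 1.0, 0.019], [-0.0, 0.019, -1.0], [-1.0, 0.001, 0.0]]
contact_force: [-0.5, 1.0, 0.0]
grip_width: 0.0665
t 16.57 tcp [ 0.6018 -0.0532  0.1826] psi 1.1 w 0.0665 F [-0.5  1.   0. ] j6 -12
shift now-axes [ 0.1525 -0.119   0.0221]  turn 0.368  shift after turn [ 0.1526 -0.1029  0.0634]
```

```bash
python3 -m pendant '[[0.3,0,0,0,0.123],[0.3,0,0,0,0.123],[0.3,0,0,0,0.122],[0.3,0,-0.0343,0.0211,0],[0.3,0,-0.0343,0.0211,0]]'
python3 -m pendant '[[0.3,0,-0.0343,0.0211,0],[0.3,0,0,0,0],[0.3,0,0,0,0]]'
python3 - <<'E'
from h import *
delta(.4834,-.0776,.03,-20)
S=ctrl.capture("side")
overlay(S,"c",(250,110,410,290),3,(.6024,-.0895,np.radians(1.1)),[(.4693,-.0725,np.radians(-20))])
E
```

```text
clock: 17.2
tcp_pos: [0.5217, -0.0694, 0.1804]
eef_rot: [[-0.0, 0.94, -0.342], [-0.0, -0.342, -0.94], [-1.0, -0.0, 0.0]]
contact_force: [0.1, -1.2, 0.1]
grip_width: 0.0667
clock: 17.58
tcp_pos: [0.4842, -0.0777, 0.181]
eef_rot: [[0.001, 0.94, -0.342], [-0.0, -0.342, -0.94], [-1.0, 0.001, -0.0]]
contact_force: [0.3, 0.9, -0.6]
grip_width: 0.0669
t 17.57 tcp [ 0.4842 -0.0777  0.181 ] psi -20.0 w 0.0669 F [ 0.3  0.9 -0.6] j6 3
shift now-axes [ 0.151  -0.001   0.0002]  turn -0.000  shift after turn [ 0.151  -0.0008  0.0002]
```

View pics/c.png

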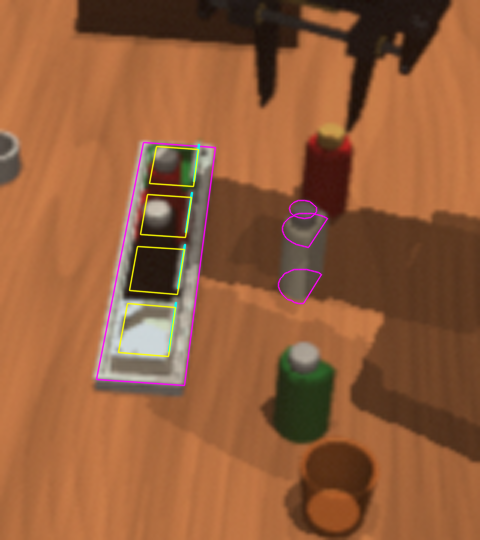

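```bash
python3 -m pendant '[[0.3,0.045,-0.001,0,0],[0.3,0.045,0,0,0],[0.3,0.035,0,0,0],[0.3,0.026,0,0,0],[0.3,0,0,0,0]]'
python3 -m pendant '[[1,0,0,0,0],[1,0,0,0,0],[1,0,0,0,0],[1,0,0,0,0],[1,0,0,0,0]]'
python3 -m pendant '[[1,-0.02,0,0,0],[1,-0.03,0,0,0],[1,-0.04,0,0,0],[1,-0.04,0,0,0],[1,0,0,0,0]]'
python3 -c "
from h import *
delta(.6003,.0182,.16,1.1)"
```

```text
clock: 18.25
tcp_pos: [0.4824, -0.0768, 0.028]
eef_rot: [[-0.003, 0.94, -0.342], [0.001, -0.342, -0.94], [-1.0, -0.003, 0.0]]
contact_force: [-0.4, -0.1, -0.5]
grip_width: 0.0668
clock: 18.88
tcp_pos: [0.4826, -0.0772, 0.03]
eef_rot: [[0.001, 0.94, -0.342], [-0.0, -0.342, -0.94], [-1.0, 0.001, 0.0]]
contact_force: [-0.4, 0.2, 5.8]
grip_width: 0.0295
clock: 19.5
tcp_pos: [0.4834, -0.0774, 0.1619]
eef_rot: [[0.005, 0.94, -0.342], [-0.002, -0.342, -0.94], [-1.0, 0.005, -0.0]]
contact_force: [0.6, -0.5, -1.8]
grip_width: 0.0296
t 19.50 tcp [ 0.4834 -0.0774  0.1619] psi -20.0 w 0.0296 F [ 0.6 -0.5 -1.8] j6 3
shift now-axes [ 0.0023  0.0771 -0.1298]  turn -0.368  shift after turn [ 0.0019  0.1187 -0.0934]
```

```bash
python3 -m pendant '[[1,0,0,0,-0.123],[1,0,0,0,-0.123],[1,0,0,0,-0.122],[1,0,0.0297,-0.0233,0],[1,0,0.0297,-0.0233,0]]'
python3 -m pendant '[[1,0,0.0297,-0.0234,0],[1,0,0.0297,-0.0234,0],[1,0,0,0,0],[1,0.04,0,0,0],[1,0.03,0,0,0]]'
python3 -m pendant '[[1,0,0,0,0],[1,0,0,0,0]]'
python3 -c "
from h import *
delta(.6003,.0182,.041,1.1)"
```

```text
clock: 20.12
tcp_pos: [0.5412, -0.029, 0.1583]
eef_rot: [[-0.002, 1.0, 0.018], [0.0, 0.018, -1.0], [-1.0, -0.002, -0.0]]
contact_force: [-0.4, -0.6, -1.1]
grip_width: 0.0299
clock: 20.75
tcp_pos: [0.598, 0.0181, 0.0874]
eef_rot: [[-0.002, 1.0, 0.019], [-0.0, 0.019, -1.0], [-1.0, -0.002, -0.0]]
contact_force: [-0.1, 0.2, -1.1]
grip_width: 0.0298
clock: 21.0
tcp_pos: [0.5995, 0.0181, 0.0902]
eef_rot: [[0.0, 1.0, 0.019], [-0.0, 0.019, -1.0], [-1.0, 0.0, 0.0]]
contact_force: [0.1, 0.4, -1.2]
grip_width: 0.0296
t 21.00 tcp [0.5995 0.0181 0.0902] psi 1.1 w 0.0296 F [ 0.1  0.4 -1.2] j6 -6
shift now-axes [ 0.0492  0.0008 -0.0001]  turn -0.001  shift after turn [ 0.0492  0.0008 -0.0001]
```

```bash
python3 -m pendant '[[1,0.018,0.001,0,0],[1,0.015,0,0,0],[1,0.01,0,0,0],[1,0.006,0,0,0],[1,0,0,0,0]]'
python3 -m pendant '[[1,0,0,0,0],[0.3,0,0,0,0],[0.3,0,0,0,0],[0.3,0,0,0,0],[0.3,-0.02,0,0,0]]'
python3 -m pendant '[[0.3,-0.03,0,0,0],[0.3,-0.05,0,0,0],[0.3,-0.04,0,0,0]]'
python3 -c "
from h import *
delta(.4758,.0878,.03,58.5)"
```

```text
clock: 21.62
tcp_pos: [0.6003, 0.0185, 0.0402]
eef_rot: [[-0.001, 1.0, 0.019], [-0.0, 0.019, -1.0], [-1.0, -0.001, 0.0]]
contact_force: [-0.0, 0.5, -0.3]
grip_width: 0.0296
clock: 22.25
tcp_pos: [0.5998, 0.0185, 0.0598]
eef_rot: [[-0.002, 1.0, 0.019], [0.0, 0.019, -1.0], [-1.0, -0.002, -0.0]]
contact_force: [-0.7, -0.0, -0.3]
grip_width: 0.0636
clock: 22.62
tcp_pos: [0.6005, 0.0185, 0.1825]
eef_rot: [[0.001, 1.0, 0.019], [-0.0, 0.019, -1.0], [-1.0, 0.001, 0.0]]
contact_force: [0.5, 0.2, 1.4]
grip_width: 0.0665
t 22.62 tcp [0.6005 0.0185 0.1825] psi 1.1 w 0.0665 F [0.5 0.2 1.4] j6 -6
shift now-axes [ 0.1524 -0.1235 -0.0717]  turn -1.002  shift after turn [ 0.1525 -0.0061 -0.1426]
```

```bash
python3 -m pendant '[[0.3,0,0,0,-0.167],[0.3,0,0,0,-0.167],[0.3,0,0,0,-0.167],[0.3,0,0,0,-0.167],[0.3,0,0,0,-0.167]]'
python3 -m pendant '[[0.3,0,0,0,-0.167],[0.3,0,-0.002,-0.0475,0],[0.3,0,-0.002,-0.0475,0],[0.3,0,-0.002,-0.0475,0],[0.3,0,0,0,0]]'
python3 -m pendant '[[0.3,0.03,0,0,0],[0.3,0.03,0,0,0],[0.3,0,0,0,0]]'
python3 - <<'E'
from h import *
delta(.4758,.0878,.03,58.5)
S=ctrl.capture("side")
overlay(S,"d",(250,110,410,290),3,None,[(.468,.075,np.radians(58.5))])
E
```

```text
clock: 23.25
tcp_pos: [0.6004, 0.0185, 0.1807]
eef_rot: [[0.0, 0.653, 0.758], [-0.0, 0.758, -0.653], [-1.0, -0.0, 0.0]]
contact_force: [0.6, -0.9, 0.6]
grip_width: 0.0668
clock: 23.88
tcp_pos: [0.4735, 0.089, 0.181]
eef_rot: [[-0.001, 0.521, 0.854], [-0.0, 0.854, -0.521], [-1.0, -0.0, -0.0]]
contact_force: [1.0, -0.3, 1.7]
grip_width: 0.0669
clock: 24.25
tcp_pos: [0.4756, 0.0875, 0.1194]
eef_rot: [[-0.003, 0.523, 0.852], [-0.0, 0.852, -0.523], [-1.0, -0.002, -0.002]]
contact_force: [-0.3, -0.7, 0.4]
grip_width: 0.0667
t 24.25 tcp [0.4756 0.0875 0.1194] psi 58.5 w 0.0667 F [-0.3 -0.7  0.4] j6 -56
shift now-axes [0.0894 0.0005 0.0002]  turn -0.000  shift after turn [0.0894 0.0003 0.    ]
```

View pics/d.png

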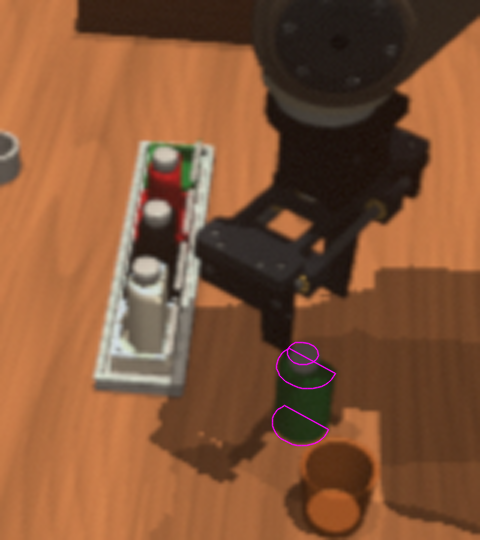

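Red, black and white stand upright in their pockets (caps at about (165,157), (157,210), (146,268) in the crop). The green shaker is below the gripper and clear of the glass.

```bash
python3 -m pendant '[[0.3,0.035,0,0,0],[0.3,0.03,0,0,0],[0.3,0.024,0,0,0],[0.3,0,0,0,0]]'
python3 -m pendant '[[1,0,0,0,0],[1,0,0,0,0],[1,0,0,0,0],[1,0,0,0,0],[1,0,0,0,0]]'
python3 -m pendant '[[1,-0.02,0,0,0],[1,-0.03,0,0,0],[1,-0.04,0,0,0],[1,-0.05,0,0,0],[1,0,0,0,0]]'
python3 -c "
from h import *
delta(.6045,-.1978,.17,1.1)"
```

```text
clock: 24.8
tcp_pos: [0.4761, 0.0877, 0.0315]
eef_rot: [[-0.001, 0.523, 0.853], [-0.0, 0.853, -0.523], [-1.0, -0.001, -0.001]]
contact_force: [-0.1, -0.8, 0.9]
grip_width: 0.0666
clock: 25.42
tcp_pos: [0.476, 0.0878, 0.0319]
eef_rot: [[0.0, 0.522, 0.853], [-0.0, 0.853, -0.522], [-1.0, 0.0, 0.0]]
contact_force: [-1.3, -0.2, 5.2]
grip_width: 0.0297
clock: 26.05
tcp_pos: [0.477, 0.088, 0.1744]
eef_rot: [[0.006, 0.522, 0.853], [0.0, 0.853, -0.522], [-1.0, 0.003, 0.005]]
contact_force: [-0.2, 0.2, -1.3]
grip_width: 0.0301
t 26.05 tcp [0.477  0.088  0.1744] psi 58.5 w 0.0301 F [-0.2  0.2 -1.3] j6 -56
shift now-axes [ 0.0051 -0.1771  0.2579]  turn 1.002  shift after turn [0.0044 0.1219 0.2881]
```

```bash
python3 -m pendant '[[1,0,0,0,0.167],[1,0,0,0,0.167],[1,0,0,0,0.167],[1,0,0,0,0.167],[1,0,0,0,0.167]]'
python3 -m pendant '[[1,0,0,0,0.167],[1,0,0.0203,0.048,0],[1,0,0.0203,0.048,0],[1,0,0.0203,0.048,0],[1,0,0.0203,0.048,0]]'
python3 -m pendant '[[1,0,0.0203,0.048,0],[1,0,0.0203,0.048,0],[1,0,0,0,0],[1,0.04,0,0,0],[1,0.04,0,0,0]]'
python3 -m pendant '[[1,0,0,0,0],[1,0,0,0,0]]'
python3 -c "
from h import *
delta(.6045,-.1978,.043,1.1)"
```

```text
clock: 26.68
tcp_pos: [0.4752, 0.0878, 0.1702]
eef_rot: [[-0.002, 0.984, 0.179], [-0.0, 0.179, -0.984], [-1.0, -0.002, -0.0]]
contact_force: [-0.2, 0.7, -2.0]
grip_width: 0.0302
clock: 27.3
tcp_pos: [0.5607, -0.1041, 0.17]
eef_rot: [[-0.002, 1.0, 0.019], [0.001, 0.019, -1.0], [-1.0, -0.002, -0.001]]
contact_force: [0.0, 0.4, -0.6]
grip_width: 0.0297
clock: 27.92
tcp_pos: [0.6023, -0.1969, 0.0896]
eef_rot: [[-0.001, 1.0, 0.019], [0.0, 0.019, -1.0], [-1.0, -0.001, -0.0]]
contact_force: [0.7, 0.2, -2.1]
grip_width: 0.0301
clock: 28.18
tcp_pos: [0.6034, -0.1975, 0.0924]
eef_rot: [[0.0, 1.0, 0.019], [-0.0, 0.019, -1.0], [-1.0, 0.0, 0.0]]
contact_force: [0.2, -0.1, -0.0]
grip_width: 0.0298
t 28.18 tcp [ 0.6034 -0.1975  0.0924] psi 1.1 w 0.0298 F [ 0.2 -0.1 -0. ] j6 -25
shift now-axes [0.0494 0.0011 0.0003]  turn 0.000  shift after turn [0.0494 0.0011 0.0003]
```

```bash
python3 -m pendant '[[1,0.018,0.001,0,0],[1,0.015,0,0,0],[1,0.01,0,0,0],[1,0.006,0,0,0],[1,0,0,0,0]]'
python3 -m pendant '[[1,0,0,0,0],[0.3,0,0,0,0],[0.3,0,0,0,0],[0.3,0,0,0,0],[0.3,-0.02,0,0,0]]'
python3 -m pendant '[[0.3,-0.03,0,0,0],[0.3,-0.05,0,0,0],[0.3,-0.04,0,0,0],[0.3,0,-0.03,0.04,0],[0.3,0,-0.03,0.04,0]]'
python3 -m pendant '[[0.3,0,-0.03,0.04,0],[0.3,0,-0.03,0.04,0],[0.3,0,-0.03,0.04,0],[0.3,0,-0.03,0.04,0],[0.3,0,-0.03,0.04,0]]'
python3 -m pendant '[[0.3,0,-0.03,0.04,0],[0.3,0,-0.03,0.04,0],[0.3,0,-0.03,0.04,0],[0.3,0,0,0,0],[0.3,0,0,0,0]]'
python3 - <<'E'
from h import *
T=ctrl.capture("top");S=ctrl.capture("side")
w=np.radians(1.1);tr=(.6024,-.0895,w)
sh=[tuple(place(tr,np.array([[-.015,.072*k,0]]))[0,:2])+(w,) for k in SOCK.values()]
for p,n in((T,"top"),(S,"side")):
    for q in("round_white","round_red"):
        for d in ctrl.place_of(q,p)[:1]:print(n,q,d["score"],ray(p,np.array(d["xy"])*[640,400],0).round(4))
for k,c in SOCK.items():
    o=[];ms=[]
    for p in(T,S):
        for d in ctrl.place_of("shaker_"+k,p)[:1]:
            g=ray(p,np.array(d["xy"])*[640,400],.009);l=place((0,0,-w),(g-[tr[0],tr[1],0])[None])[0]+[.015,-.072*c,0];o.append((round(d["score"],2),(l[:2]*1000).round(1).tolist()))
    print(k,"in socket mm",o)
overlay(T,"e1",(270,110,410,220),4);overlay(S,"e2",(270,110,400,260),4)
E
```

```text
clock: 28.8
tcp_pos: [0.604, -0.1978, 0.0422]
eef_rot: [[-0.001, 1.0, 0.019], [0.0, 0.019, -1.0], [-1.0, -0.001, -0.0]]
contact_force: [-0.3, 0.2, -0.7]
grip_width: 0.0303
clock: 29.42
tcp_pos: [0.6034, -0.1975, 0.0617]
eef_rot: [[-0.002, 1.0, 0.019], [0.001, 0.019, -1.0], [-1.0, -0.002, -0.001]]
contact_force: [0.3, -0.6, 0.1]
grip_width: 0.0636
clock: 30.05
tcp_pos: [0.5451, -0.2795, 0.1833]
eef_rot: [[0.001, 1.0, 0.02], [-0.001, 0.02, -1.0], [-1.0, 0.001, 0.001]]
contact_force: [1.1, -0.7, 0.2]
grip_width: 0.0663
clock: 30.68
tcp_pos: [0.3984, -0.483, 0.1828]
eef_rot: [[0.0, 1.0, 0.019], [-0.0, 0.019, -1.0], [-1.0, 0.0, 0.0]]
contact_force: [0.7, -0.1, 0.2]
grip_width: 0.0668
clock: 31.3
tcp_pos: [0.3118, -0.6029, 0.1825]
eef_rot: [[-0.0, 1.0, 0.019], [0.001, 0.019, -1.0], [-1.0, -0.0, -0.001]]
contact_force: [1.3, -0.3, -0.5]
grip_width: 0.0663
top round_white 0.81 [0.5824 0.351  0.    ]
top round_red 0.75 [ 0.4588 -0.1906  0.    ]
side round_white 0.69 [0.5799 0.3519 0.    ]
side round_red 0.9 [ 0.4627 -0.1889  0.    ]
white in socket mm [(0.85, [-2.3, 6.8]), (0.58, [-2.0, 6.7])]
black in socket mm [(0.82, [-2.6, 0.4]), (0.71, [1.8, 6.7])]
red in socket mm [(0.67, [9.7, -0.6]), (0.72, [-3.2, -8.4])]
green in socket mm [(0.54, [-9.4, 5.7]), (0.63, [1.2, 10.8])]
```

View pics/e1.png

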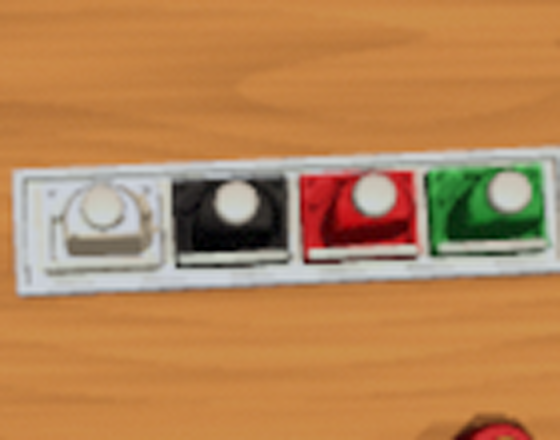

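View pics/e2.png

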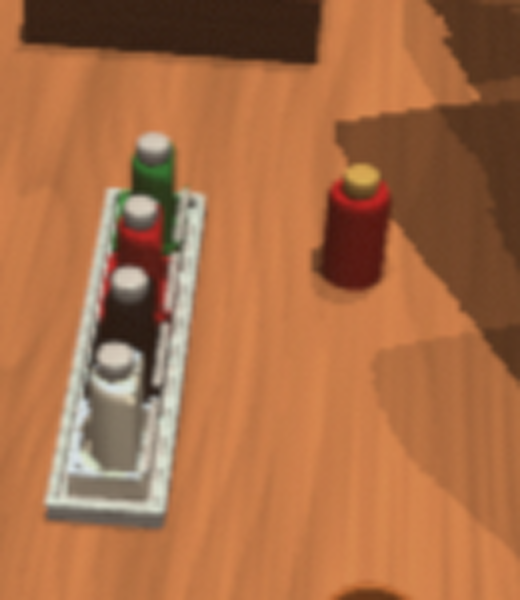

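```bash
python3 - <<'E'
from h import *
import h
h.D=D;w=np.radians(1.1);tr=(.6024,-.0895,w)
ims=[]
for n,b in(("top",(270,130,415,195)),("side",(275,130,330,260))):
    p=ctrl.capture(n)
    f=5 if n=="top" else 4
    x0,y0,x1,y1=b
    im=cv2.resize(np.ascontiguousarray(p["color"][y0:y1,x0:x1,::-1]),None,fx=f,fy=f,interpolation=cv2.INTER_CUBIC)
    for k in SOCK.values():
        for z,P in((9,D),(73,D),(93,C)):
            X=place(tr,(lay(P,z)+[-15,72*k,0])/1000)
            cv2.polylines(im,[np.round((proj(p,X)-[x0,y0]+.5)*f).astype(np.int32)],True,(255,0,255) if z!=93 else (255,255,0),1,cv2.LINE_AA)
    cv2.imwrite(f"pics/f_{n}.png",im)
E
```

```text
(no output)
```

View pics/f_top.png

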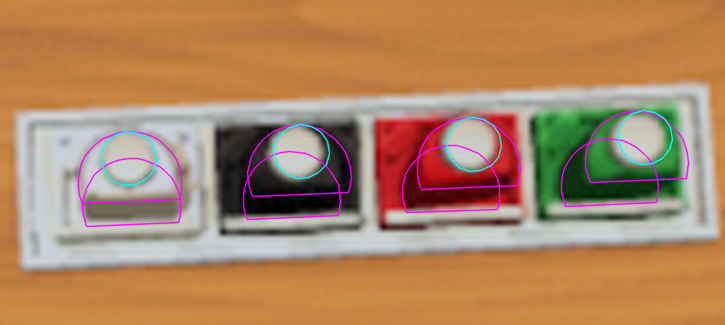

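View pics/f_side.png

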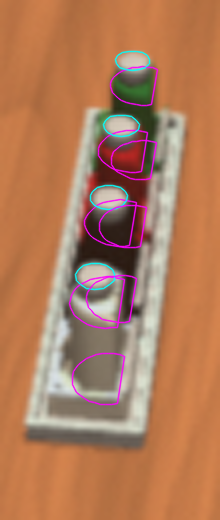

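```bash
python3 -c "
from plant import ctrl
print(ctrl.finish_job(), ctrl.get_state()['clock'])"
```

```text
the job is handed in; nothing more can be done
the job is handed in; nothing more can be done
```

I put all four half-round shakers (red, black, white, green) into the pockets of their own colour, flat side to the key wall, and handed the job in at about 31 s on the robot's clock. The hand-in reports no verdict.

- **Grasps and release:** each grasp read about 30 mm wide, which matches the body. I released each one at roughly floor height (within about 2 mm) and then moved the arm clear.
- **Final look:** with the predicted seated outlines drawn on the last top and side pictures, all four shakers agreed to about 1 pixel (about 2 mm). They stand upright with their flats parallel to the key walls.
- **Check that disagreed:** the `place_of` network put the shaker origins up to about 10 mm off in their pockets. Its two camera views contradicted each other, worst for red and green. I treated that as noise because the pockets partly hide the shakers' feet.
- **Round shakers:** the arm never went near the two brass-capped ones. Their estimated positions changed by less than 10 mm, which is within the network's scatter.

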